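# Show the kidney plate to the inspection camera on the lifting pin

## Robot

A 6-joint arm with a two-finger parallel gripper is mounted at the origin on a cart in front of the work surface, level with it; the furniture and walls round the work are solid. World frame = base frame: x ahead of the robot, y to its left, z up, the work surface at z = 0. Lengths are in m, angles in rad, forces in N, time in s.
With the tool pointing down it reaches from about 0.35 to 0.925 m from the base axis. Payload 6.4 kg.
Tool frame: the origin (TCP) lies at the very end of the fingers, on their centre line; the grasp point (between the pads) lies 19 mm behind it; z points along the fingers, y is the line along which they close (so a half turn about z gives the same grasp; the last joint's range is limited). The gripper opens to 85 mm and grips with 20 to 120 N. Pads are 22 mm wide; open, the fingers measure 114 mm over their backs; the gripper's body (76 mm by 85 mm) begins 54 mm behind the grasp point. The pads swing forward as they close: fully open they stand 13 mm farther back than shut.
Start: joints at [1.16, 0.245, 1.558, -0, 1.339, -0.174], TCP at [0.152, 0.632, 0.231] pointing down, gripper open.
Joint ranges: [-3.13, 3.13], [-1.02, 2.26], [0.13, 2.54], [-0.95, 4.09], [0.21, 2.88], [-2.74, 2.74]. Speed limits (rad/s): [2.57, 2.57, 3.14, 3.14, 3.14, 3.14].

## Interface

Orientations are given as a 3x3 rotation matrix whose columns are the frame's x, y, z axes.
In Python, from bench import r, eyes, ticket gives the robot as it stands.
- The arm moves only by the tool drive_tool, never from a script. Its argument "series" is a list of rows, each a list of 3 entries, a list of its own where there are three numbers: the closure, from -1 (fully open) to 1 (shut), then the shift along the tool's x, y, z normalised to -1 to 1, where 1 is 0.5 m, then the turn, a rotation vector about the tool's x, y, z normalised to -1 to 1, where 1 is 180 degrees. In form: [[gripper, [tx, ty, tz], [ax, ay, az]], ...]. A call has 1 to 12 rows; each row is the pose to reach, as a shift and turn from the pose commanded when the call began, along the tool's axes at that moment, turning the shorter way round; what a row does not reach only later rows make up. A row lasts 1/8 s, in which the tool goes at most 62.5 mm and 10.7 degrees, less where a joint would pass 70% of its speed; a pose out of reach is approached as far as the arm can. A call with a number of a shift or a turn outside -1 to 1 is refused whole. A call with a gripper value outside its range is refused whole. The fingers move at their own pace and stop on an object; "newtons" is the grip in N (left out, the last holds). Time passes only in rows, so rows that repeat a pose let the fingers close. It gives the time, the measured TCP pose, the force, the opening and the grip force at its end, in the units of the state.
- r.get_obs(): the state, without advancing time (a new reading comes with each control period).
- eyes.capture(name): name is "scene" or "top" or "wrist"; returns the picture (420x560x3 uint8, red, green, blue); there is no depth.
- eyes.calibration(name): a dict with "vertical_fov" (degrees; the focal length in pixels is half the picture's height over the tangent of half this angle, whatever the lens; pixels are square), "cx", "cy" (the principal point, pixels), "rvec" (rotation vector, rad) and "tvec" (3), from world to camera coordinates, as OpenCV has them; the wrist camera has in their place "tool_from_camera" (4x4, takes a point from camera to tool coordinates, whose origin is the TCP and whose axes are the flange's). Camera axes: x right, y down, z forward; pixel columns grow to the right and rows downward; lengths in m; the calibration is good to about 2 mm. A picture is of the moment at which its call begins: read the wrist's pose just before it. calibration takes no time and is no camera call.
- ticket.hand_in(): hands the job in; it is judged then, once.
The state is a dict: "t": time; "joint_positions": joint angles; "qd": joint speeds; "joint_torque": joint torques, N m; "tcp_pos": TCP position; "eef_rot": TCP orientation; "wrist_force": force on the tool from outside, world axes, zero at the start; "moment": the same for the moment, N m; "finger_gap": finger opening in m; "finger_force": force on a finger pad.
Only numpy, scipy, OpenCV 4.12 (cv2) and the standard library are available. Lean on these libraries where they do the work, as an engineer would, in place of code of your own. Each camera call takes 0.05 s, during which the arm holds its last target. There are 200 camera calls.

## Task

The steel mincer plates in the peg racks are clean and must not be touched with the fingers. Take the wooden-handled lifting pin, pass it through the centre hole of the kidney plate (the one with three large openings) where it stands in its rack, and lift the plate out on it. Finish while still holding the pin level so that the plate hangs in front of the camera, at the height of the lens, centred on it and squarely facing it about 12 cm away; leave everything else as it stands.

Things in the scene. Friction and masses are not known exactly. Their poses are not given: they have to be found in the camera images.
- lifting_pin: Pin, 165 mm long, 0.09 kg, lying level, axis about 46 mm above z = 0. Origin on its axis at the handle's grip point; x axis to the tip. Wooden handle, 20 mm diameter, x -45 to 26 mm; steel collar, 24 mm, x 26 to 30; steel pin, 8 mm, x 30 to 120, tapered tip. Balance near x 30. Lifts straight up out of its rest
- pin_rest: Fixed dark wooden rest of the pin, base board 46 mm wide, 8 mm high. Origin on the underside below the pin's origin, x axis along the pin. Two uprights up to 46 mm high, at x -37 to -27 mm and x 55 to 65 mm, 34 mm wide, notched at the top, carry the pin; between them the handle is free for fingers
- pin_collar (a point): Point on the pin's axis at the front of its collar, 30 mm ahead of the pin's origin, with the axes of the pin (x towards the tip; the pin projects 90 mm from here)
- kidney_plate: Steel mincer plate with three large openings between spokes; 0.08 kg, 70 mm diameter, 7 mm thick, hub 24 mm in diameter and 16 mm long, with a 15 mm centre hole. Origin at the middle of the hole, 48 mm up at the start; x axis along the hole. Stands on edge in a peg rack within 0.1 rad of upright, hole level, pointing roughly away from the robot; lifts straight up
- fine_plate: The other steel mincer plate, same outer sizes, hub and hole, but full of small holes; stands in the other rack, not to be moved. Origin and axes as for the kidney plate
- rack_a: Fixed wooden peg rack of the kidney plate, base 50 mm (along the hole axis) by 92 mm, 10 mm high, with four dowels 8 mm thick, 46 mm high, 27.5 mm to either side of the middle, 9 mm before and behind it. Origin at the middle of the underside, right below the plate's hole; x axis along the hole, away from the robot
- rack_b: Fixed peg rack of the fine plate, same as the other rack
- lens (a point): Centre of the front of the camera's lens. The camera, a black box 54 mm wide and 36 mm high, sits on a post with a round base, 72 mm diameter, behind the racks. It looks level, roughly towards the robot, along the point's -x axis; y to the side, z up. Its height differs from run to run, 0.17 to 0.23 m. Do not push it
- the_garlic_1: garlic bulb, about 50 mm, standing behind and to the right; bystander
- the_spice_jar_1: spice jar with dark lid, 44 mm across, 96 mm tall, standing behind and to the right; bystander
- the_cap_black: black bottle cap, 30 mm across, 19 mm tall, lying in front of the racks; bystander
- the_matchbox: matchbox, 36x52x14 mm, lying flat in front of the racks; bystander

How it is judged:
By the outcome, as a careful person would: the job done as asked, in the order asked, and still so for the second after the job is handed in, while the arm keeps its last pose, push and grip.
It also fails if it takes over 64 s, if anything falls off the work surface, if the arm or the gripper's body presses on something with over 40 N, if the wrist force passes 120 N, or if a joint passes its speed limit or range.

## Working session

There is one attempt and no reset: what is moved stays moved. The work goes in short steps, Python scripts to look and compute and a tool call to move; the robot and the scene stay as the last step left them, time stands still between calls to the robot, and variables do not carry over. Pictures are saved under pics/ and viewed, at most 10 in all, crops included, and the job is handed in when it is done.

Besides the shell and the picture viewer there is one more tool, called as name([rows], argument=value, ...), one row to a line, values as JSON. drive_tool: Moves the arm, as the interface text tells. Its arguments: {"type":"object","properties":{"series":{"type":"array","items":{"type":"array"}},"newtons":{"type":"number"}},"required":["series"]}

```bash
mkdir -p pics; ls; python3 - <<'E'
from bench import r,eyes,ticket
import cv2,numpy as np
o=r.get_obs();print(o['t'],o['tcp_pos'],o['eef_rot'],o['finger_gap'])
for n in['scene','top','wrist']:
    cv2.imwrite(f'pics/{n}0.png',cv2.cvtColor(eyes.capture(n),cv2.COLOR_RGB2BGR));print(n,eyes.calibration(n))
E
```

```text
pics
0.0 [0.15224839 0.63134674 0.23015639] [[-9.72093469e-01  2.34592685e-01 -7.48663537e-04]
 [ 2.34593683e-01  9.72091834e-01 -1.80818681e-03]
 [ 3.03582313e-04 -1.93335832e-03 -9.99998085e-01]] 0.08537148359271694
scene {'vertical_fov': 51.59366355218581, 'cx': 281.736821296389, 'cy': 213.53559943120905, 'rvec': array([ 0.61521383, -2.46998988,  1.38482434]), 'tvec': array([0.38490569, 0.31399736, 0.56832166])}
top {'vertical_fov': 49.47922580008942, 'cx': 283.20151339385285, 'cy': 204.2945091093568, 'rvec': array([ 2.1864254 , -2.13516351,  0.16379571]), 'tvec': array([-0.19731068,  0.56084523,  0.96573846])}
wrist {'vertical_fov': 59.84668342700413, 'cx': 280.68221900404427, 'cy': 206.68476984436748, 'tool_from_camera': array([[-2.83019712e-04, -9.45445082e-01, -3.25781395e-01,
         8.47428506e-02],
       [ 9.99999832e-01, -1.03082159e-04, -5.69587909e-04,
         6.76495472e-04],
       [ 5.04931838e-04, -3.25781502e-01,  9.45444952e-01,
        -1.40474864e-01],
       [ 0.00000000e+00,  0.00000000e+00,  0.00000000e+00,
         1.00000000e+00]])}
```

View pics/scene0.png

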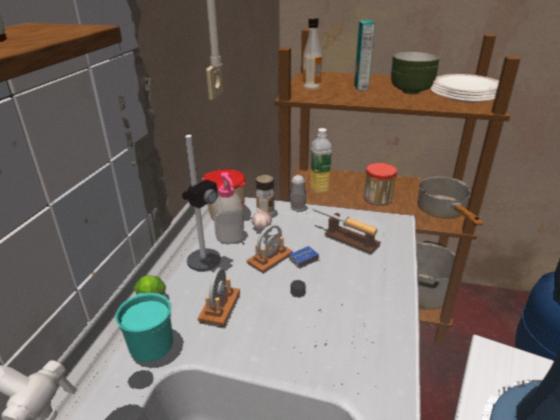

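View pics/top0.png

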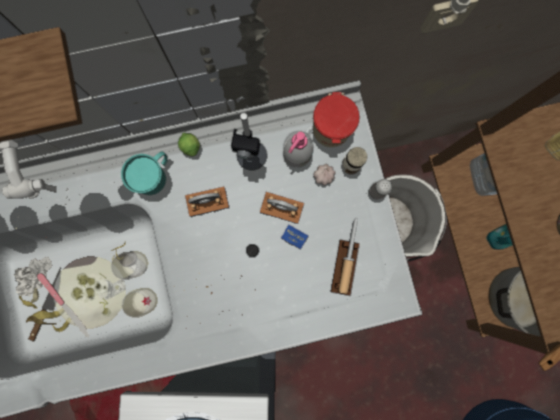

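The scene and top views show the racks at about (207,201) and (282,207) in top, the camera post at (247,150) and the pin rest at (347,262). The pin tip points to (354,220). I'll zoom in to tell the two plates apart.

```bash
cat > h.py <<'E'
import numpy as np,cv2
from bench import r,eyes,ticket
from scipy.spatial.transform import Rotation as Ro
def cam(n,obs=None):
    c=eyes.calibration(n);f=210/np.tan(np.radians(c['vertical_fov']/2))
    K=np.array([[f,0,c['cx']],[0,f,c['cy']],[0,0,1]])
    if n=='wrist':
        T=np.eye(4);T[:3,:3]=obs['eef_rot'];T[:3,3]=obs['tcp_pos'];W=T@c['tool_from_camera'];return K,W[:3,:3],W[:3,3]
    R=Ro.from_rotvec(c['rvec']).as_matrix().T
    return K,R,-R@c['tvec']
def proj(C,p):
    K,R,t=C;q=K@(R.T@(np.asarray(p)-t));return q[:2]/q[2]
def ray(C,uv):
    K,R,t=C;d=R@np.linalg.solve(K,[uv[0],uv[1],1]);return t,d/np.linalg.norm(d)
def onz(C,uv,z):
    t,d=ray(C,uv);return t+d*(z-t[2])/d[2]
def tri(a,b):
    (p,d),(q,e)=a,b
    s=np.linalg.lstsq(np.c_[d,-e],q-p,rcond=None)[0];x,y=p+s[0]*d,q+s[1]*e
    return (x+y)/2,np.linalg.norm(x-y)
E
python3 - <<'E'
from h import *
T=cam('top');S=cam('scene');print(T[2],S[2])
for k,uv in dict(rackL=(207,201),rackR=(282,207),tip=(354,220),handle=(346,290),camhead=(246,142),base=(250,160)).items():print(k,onz(T,uv,.04).round(3))
print('base at',proj(T,[0,0,0]),'tcp',proj(T,r.get_obs()['tcp_pos']))
s=cv2.imread('pics/scene0.png');t=cv2.imread('pics/top0.png')
a=cv2.resize(s[165:335,175:305],None,fx=3,fy=3,interpolation=2)
b=cv2.resize(t[110:300,180:370],None,fx=2.68,fy=2.68,interpolation=2)
cv2.imwrite('pics/z0.png',np.hstack([a[:509],b[:509,:410]])[:, :800])
cv2.imwrite('pics/z1.png',np.hstack([cv2.resize(s[195:260,300:390],None,fx=4.4,fy=4.4,interpolation=2)[:280],cv2.resize(t[205:305,325:365],None,fx=2.8,fy=2.8,interpolation=2)]))
E
```

```text
[ 0.4317894  -0.1672352   1.03523907] [0.18451029 0.46387584 0.56613726]
rackL [ 0.568 -0.016  0.04 ]
rackR [ 0.559 -0.181  0.04 ]
tip [ 0.534 -0.34   0.04 ]
handle [ 0.382 -0.323  0.04 ]
camhead [ 0.704 -0.097  0.04 ]
base [ 0.663 -0.108  0.04 ]
base at [190.08845273 468.96348749] tcp [-217.33117787  426.17969927]
```

View pics/z0.png

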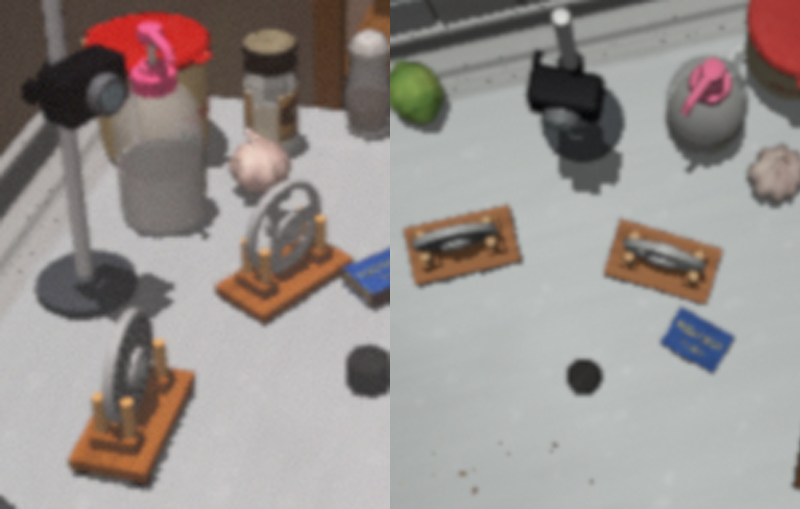

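View pics/z1.png

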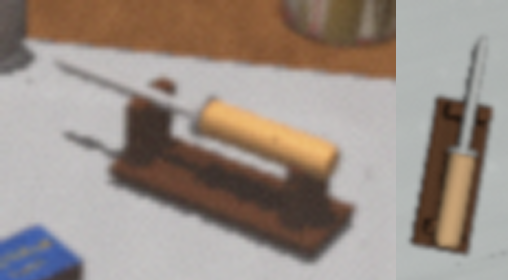

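In the zooms, the plate with three openings is in the right rack (top px 282,207; y≈-0.18) and the fine plate is in the left one. The pin's handle end is at top px (345,292), its collar at (349,258) and its tip at (356,219). Next I'll move above the pin.

```bash
cat >> h.py <<'E'
def toolR(yaw):  # tool down, tool x opposite to heading yaw
    c,s=np.cos(yaw),np.sin(yaw);x=np.array([-c,-s,0]);z=np.array([0,0,-1.]);return np.c_[x,np.cross(z,x),z]
def rows(p,Rt,obs=None):  # target tcp -> normalized shift, turn
    o=obs or r.get_obs();R=o['eef_rot'];d=R.T@(np.asarray(p)-o['tcp_pos'])/.5
    w=Ro.from_matrix(R.T@Rt).as_rotvec()/np.pi
    print('shift',d.round(4).tolist(),'turn',w.round(4).tolist())
E
python3 - <<'E'
from h import *
T=cam('top');E=onz(T,(345.4,292.5),.046);C=onz(T,(349,258.5),.046);P=onz(T,(356.4,218.6),.046)
d=P-E;d/=np.linalg.norm(d);yaw=np.arctan2(d[1],d[0]);print(E,C,P,yaw,np.linalg.norm(P-E),C-.03*d)
rows([.40,.22,.24],toolR(.0));rows((C-.03*d)[:2].tolist()+[.22],toolR(yaw))
E
```

```text
[ 0.37734061 -0.3212458   0.046     ] [ 0.4498144  -0.32874132  0.046     ] [ 0.53690543 -0.34469971  0.046     ] -0.1459416530126349 0.16127931415671234 [ 0.42013332 -0.3243786   0.046     ]
shift [-0.6746, -0.6838, -0.0183] turn [-0.0004, -0.0001, -0.0754]
shift [-0.9692, -1.7327, 0.0231] turn [-0.0005, -0.0001, -0.0289]
```

drive_tool([
  [-1, [-0.675, -0.684, -0.018], [0, 0, -0.075]],
  [-1, [-0.675, -0.684, -0.018], [0, 0, -0.075]],
  [-1, [-0.675, -0.684, -0.018], [0, 0, -0.075]],
  [-1, [-0.675, -0.684, -0.018], [0, 0, -0.075]],
  [-1, [-0.675, -0.684, -0.018], [0, 0, -0.075]],
  [-1, [-0.675, -0.684, -0.018], [0, 0, -0.075]],
  [-1, [-0.675, -0.684, -0.018], [0, 0, -0.075]],
  [-1, [-0.675, -0.684, -0.018], [0, 0, -0.075]],
  [-1, [-0.675, -0.684, -0.018], [0, 0, -0.075]],
])

```text
t: 1.27
tcp_pos: [0.4014, 0.2182, 0.2403]
eef_rot: [[-1.0, 0.006, 0.0], [0.006, 1.0, -0.0], [-0.0, -0.0, -1.0]]
wrist_force: [-0.1, 0.5, -0.6]
finger_gap: 0.0853
finger_force: 0.0
```

```bash
python3 -c "
from h import *
o=r.get_obs();print(o['t'],o['tcp_pos'],o['joint_positions'].round(2) if hasattr(o['joint_positions'],'round') else 0)
rows([.41,-.320,.22],toolR(-.146))"
```

```text
1.275 [0.40143313 0.21818054 0.2402838 ] [ 0.25 -0.24  2.02 -0.    1.35 -1.32]
shift [-0.0237, -1.0762, 0.0407] turn [-0.0, 0.0, 0.0445]
```

drive_tool([
  [-1, [-0.02, -1, 0.04], [0, 0, 0.0445]],
  [-1, [-0.02, -1, 0.04], [0, 0, 0.0445]],
  [-1, [-0.02, -1, 0.04], [0, 0, 0.0445]],
  [-1, [-0.02, -1, 0.04], [0, 0, 0.0445]],
  [-1, [-0.02, -1, 0.04], [0, 0, 0.0445]],
  [-1, [-0.02, -1, 0.04], [0, 0, 0.0445]],
  [-1, [-0.02, -1, 0.04], [0, 0, 0.0445]],
  [-1, [-0.02, -1, 0.04], [0, 0, 0.0445]],
  [-1, [-0.02, -1, 0.04], [0, 0, 0.0445]],
  [-1, [-0.02, -1, 0.04], [0, 0, 0.0445]],
  [-1, [-0.02, -1, 0.04], [0, 0, 0.0445]],
])

```text
t: 2.65
tcp_pos: [0.4101, -0.2782, 0.2202]
eef_rot: [[-0.99, 0.138, 0.0], [0.138, 0.99, 0.0], [0.0, 0.0, -1.0]]
wrist_force: [0.5, 0.6, -0.5]
finger_gap: 0.0854
finger_force: 0.0
```

```bash
python3 - <<'E'
from h import *
import pickle
o=r.get_obs();im=eyes.capture('wrist');pickle.dump((o,im),open('w1.pkl','wb'))
print(o['t'],o['tcp_pos']);cv2.imwrite('pics/w1.png',im[...,::-1])
C=cam('wrist',o);print([proj(C,p).round() for p in([.377,-.321,.046],[.537,-.345,.046])])
E
```

```text
2.65 [ 0.41009191 -0.27815308  0.22021161]
[array([226., 152.]), array([232., 311.])]
```

View pics/w1.png

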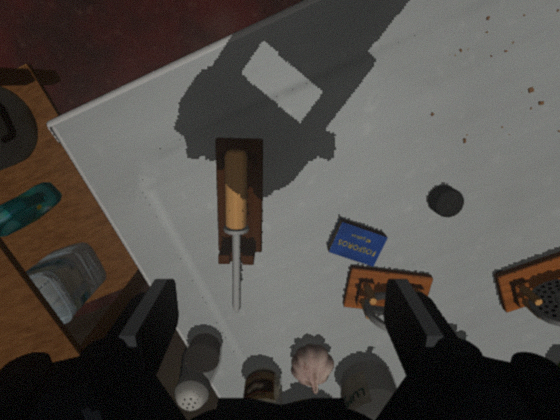

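The wrist view shows the pin's handle end at (235,150), collar front at (236,233) and tip at (236.5,311), and the matchbox at (357,242). I'll triangulate with the top view.

```bash
python3 - <<'E'
from h import *
import pickle
o,im=pickle.load(open('w1.pkl','rb'));W=cam('wrist',o);T=cam('top')
def hand(img,box,B):
    x0,y0,x1,y1=box;h=cv2.cvtColor(img,cv2.COLOR_RGB2HSV)[y0:y1,x0:x1]
    m=cv2.inRange(h,(8,70,B),(25,255,255));n,l,s,c=cv2.connectedComponentsWithStats(m)
    k=1+np.argmax(s[1:,4]);ys,xs=np.where(l==k);p=np.c_[xs,ys].astype(float)+(x0,y0)
    c=p.mean(0);u=np.linalg.svd(p-c,full_matrices=0)[2][0];u*=np.sign(u[1]);t=(p-c)@u
    print(len(p),c,u,t.min(),t.max());return c,c+u*t.min(),c+u*t.max()
top=cv2.imread('pics/top0.png')[...,::-1].copy()
a=hand(im,(210,140,265,232),90);b=hand(top,(325,235,370,305),110)
for q,w in((a[0],b[0]),(a[1],b[2]),(a[2],b[1])):
    print(q,w,tri(ray(W,q),ray(T,w)),onz(W,q,.046))
for q,w in (((236,233),(349,258.5)),((236.5,311),(356.4,218.6))):print(tri(ray(W,q),ray(T,w)),onz(W,q,.046))
E
```

```text
698 [234.38538682 209.55014327] [0.13253011 0.99117898] -25.577432321534168 19.6248041263232
291 [345.6975945  276.25085911] [-0.18351095  0.98301767] -16.397398206619176 16.776228565711254
[234.38538682 209.55014327] [345.6975945  276.25085911] (array([ 0.4128157 , -0.31337959,  0.09958243]), np.float64(1.5269010903950742e-05)) [ 0.43056292 -0.3231629   0.046     ]
[230.99560683 184.19833   ] [342.61897287 292.74218815] (array([ 0.3819123 , -0.30267525,  0.14288619]), np.float64(0.0037636770688938936)) [ 0.40649487 -0.32185012  0.046     ]
[236.98626433 229.00183659] [348.70669661 260.13192699] (array([ 0.44628194, -0.32459317,  0.05504617]), np.float64(0.004059360709906766)) [ 0.44982758 -0.32421368  0.046     ]
(array([ 0.44974332, -0.32557709,  0.05570496]), np.float64(0.003126052021656673)) [ 0.45368013 -0.32584366  0.046     ]
(array([ 0.53689078, -0.34228525,  0.04777023]), np.float64(0.004149402471209884)) [ 0.53806104 -0.34058932  0.046     ]
```

```bash
python3 -c "
from h import *
rows([.42,-.321,.13],toolR(-.165))"
```

```text
shift [-0.0314, -0.0819, 0.1807] turn [0.0, 0.0001, 0.0084]
```

drive_tool([
  [-1, [-0.031, -0.082, 0.18], [0, 0, 0.0085]],
  [-1, [-0.031, -0.082, 0.18], [0, 0, 0.0085]],
  [-1, [-0.031, -0.082, 0.18], [0, 0, 0.0085]],
  [-1, [-0.031, -0.082, 0.18], [0, 0, 0.0085]],
])

```text
t: 3.2
tcp_pos: [0.4201, -0.3222, 0.1318]
eef_rot: [[-0.986, 0.166, 0.001], [0.166, 0.986, -0.001], [-0.002, -0.001, -1.0]]
wrist_force: [0.3, -0.7, -0.2]
finger_gap: 0.0856
finger_force: 0.0
```

```bash
python3 - <<'E'
from h import *
import pickle
o=r.get_obs();im=eyes.capture('wrist');pickle.dump((o,im),open('w2.pkl','wb'))
print(o['t'],o['tcp_pos']);cv2.imwrite('pics/w2.png',im[...,::-1])
E
```

```text
3.2 [ 0.42007112 -0.32220618  0.13176414]
```

View pics/w2.png

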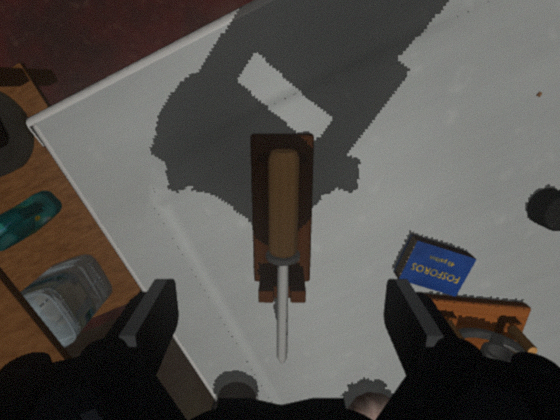

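The wrist view shows the handle end at (285,149), collar front at (282,264) and tip at (281.5,362), all close to the image centre line.

```bash
python3 - <<'E'
from h import *
import pickle
o1,_=pickle.load(open('w1.pkl','rb'));o2,_=pickle.load(open('w2.pkl','rb'));A=cam('wrist',o1);B=cam('wrist',o2)
P=[]
for a,b in(((235,149.5),(285,149)),((236,234),(282,264)),((236.5,311),(281.5,362))):
    print(tri(ray(A,a),ray(B,b)),onz(B,b,.046));P.append(onz(B,b,.046))
d=P[2]-P[0];yaw=np.arctan2(d[1],d[0]);u=d/np.linalg.norm(d);g=P[1]-.03*u;g2=P[0]+.045*u
print(yaw,np.linalg.norm(d),g,g2)
g=(g+g2)/2;rows([g[0],g[1],.027],toolR(yaw))
E
```

```text
(array([ 0.37505892, -0.31149486,  0.05449481]), np.float64(0.00013868573966150603)) [ 0.37663745 -0.31167057  0.046     ]
(array([ 0.45519715, -0.32645289,  0.04546671]), np.float64(0.0008271699921858364)) [ 0.45525561 -0.3267048   0.046     ]
(array([ 0.53801763, -0.34075454,  0.04624567]), np.float64(0.000449820294208143)) [ 0.53839867 -0.34099421  0.046     ]
-0.17932989778265404 0.16439759068241674 [ 0.4257367  -0.32135369  0.046     ] [ 0.42091581 -0.31969724  0.046     ]
shift [-0.0049, 0.0053, 0.2106] turn [-0.0006, 0.0008, 0.0041]
```

drive_tool([
  [-1, [-0.006, 0.005, 0.06], [0, 0, 0.004]],
  [-1, [-0.006, 0.005, 0.12], [0, 0, 0.004]],
  [-1, [-0.006, 0.005, 0.17], [0, 0, 0.004]],
  [-1, [-0.006, 0.005, 0.2], [0, 0, 0.004]],
  [-1, [-0.006, 0.005, 0.211], [0, 0, 0.004]],
  [-1, [-0.006, 0.005, 0.211], [0, 0, 0.004]],
])

```text
t: 4.0
tcp_pos: [0.4232, -0.3209, 0.0256]
eef_rot: [[-0.984, 0.179, 0.001], [0.179, 0.984, -0.001], [-0.001, -0.001, -1.0]]
wrist_force: [-0.2, 0.2, 0.3]
finger_gap: 0.0854
finger_force: 0.0
```

drive_tool([
  [1, [0, 0, 0], [0, 0, 0]],
  [1, [0, 0, 0], [0, 0, 0]],
  [1, [0, 0, 0], [0, 0, 0]],
  [1, [0, 0, 0], [0, 0, 0]],
  [1, [0, 0, 0], [0, 0, 0]],
  [1, [0, 0, 0], [0, 0, 0]],
  [1, [0, 0, 0], [0, 0, 0]],
  [1, [0, 0, 0], [0, 0, 0]],
], newtons=60)

```text
t: 5.0
tcp_pos: [0.4228, -0.321, 0.0251]
eef_rot: [[-0.984, 0.179, 0.0], [0.179, 0.984, -0.001], [-0.0, -0.001, -1.0]]
wrist_force: [-2.0, -2.1, 5.1]
finger_gap: 0.0183
finger_force: 58.7
```

drive_tool([
  [1, [0, 0, -0.02], [0, 0, 0]],
  [1, [0, 0, -0.06], [0, 0, 0]],
  [1, [0, 0, -0.12], [0, 0, 0]],
  [1, [0, 0, -0.2], [0, 0, 0]],
  [1, [0, 0, -0.28], [0, 0, 0]],
  [1, [0, 0, -0.32], [0, 0, 0]],
  [1, [0, 0, -0.32], [0, 0, 0]],
])

```text
t: 5.88
tcp_pos: [0.4234, -0.3208, 0.1864]
eef_rot: [[-0.984, 0.179, 0.002], [0.179, 0.984, -0.002], [-0.003, -0.001, -1.0]]
wrist_force: [-0.6, 0.1, -0.6]
finger_gap: 0.0183
finger_force: 58.9
```

```bash
python3 - <<'E'
from h import *
T=cam('top')
# rack_a edges from orange mask in top pic
im=cv2.imread('pics/top0.png');h=cv2.cvtColor(im,cv2.COLOR_BGR2HSV)
for nm,b in dict(A=(255,185,310,230),B=(180,180,235,222)).items():
    x0,y0,x1,y1=b;m=cv2.inRange(h[y0:y1,x0:x1],(5,90,60),(22,255,255))
    ys,xs=np.where(m);q=cv2.minAreaRect((np.c_[xs,ys]+(x0,y0)).astype(np.float32));bx=cv2.boxPoints(q)
    P=np.array([onz(T,p,.01) for p in bx]);e=[P[1]-P[0],P[2]-P[1]];L=[np.linalg.norm(v) for v in e];e=e[int(np.argmin(L))]
    e=e*np.sign(e[0]);print(nm,P.mean(0),L,np.arctan2(e[1],e[0]))
o=r.get_obs();print(o['tcp_pos'],o['finger_gap'])
t=np.radians(35)
rows([.45,-.285,.18],toolR(0)@Ro.from_rotvec([0,-t,0]).as_matrix())
E
```

```text
A [ 0.5625551  -0.18075516  0.01      ] [np.float64(0.04777035595302267), np.float64(0.0888302060504946)] -0.25294049858553286
B [ 0.57228228 -0.01074241  0.01      ] [np.float64(0.08940773803199596), np.float64(0.048497609056239274)] 0.26016223015586026
[ 0.42337726 -0.32077207  0.18640908] 0.01831619275737501
shift [-0.0395, 0.0799, 0.0128] turn [-0.018, -0.1931, -0.0554]
```

drive_tool([
  [1, [-0.04, 0.08, 0.0], [-0.018, -0.193, -0.055]],
  [1, [-0.04, 0.08, 0.0], [-0.018, -0.193, -0.055]],
  [1, [-0.04, 0.08, 0.0], [-0.018, -0.193, -0.055]],
  [1, [-0.04, 0.08, 0.0], [-0.018, -0.193, -0.055]],
  [1, [-0.04, 0.08, 0.0], [-0.018, -0.193, -0.055]],
  [1, [-0.04, 0.08, 0.0], [-0.018, -0.193, -0.055]],
])

```text
t: 6.62
tcp_pos: [0.4689, -0.2643, 0.2017]
eef_rot: [[-0.844, 0.042, 0.535], [0.037, 0.999, -0.021], [-0.536, 0.002, -0.844]]
wrist_force: [-0.1, -0.1, -1.1]
finger_gap: 0.0185
finger_force: 59.0
```

```bash
python3 - <<'E'
from h import *
import pickle
o=r.get_obs();im=eyes.capture('wrist');pickle.dump((o,im),open('w3.pkl','wb'))
print(o['t'],o['tcp_pos']);cv2.imwrite('pics/w3.png',im[...,::-1])
C=cam('wrist',o);print(proj(C,[.5626,-.181,.048]),proj(C,[.65,-.1,.2]))
rows([.45,-.075,.19],o['eef_rot'],o)
E
```

```text
6.625 [ 0.46889132 -0.26425302  0.20172873]
[376.7535914  174.42791805] [489.83578062 380.375745  ]
shift [0.0583, 0.3765, -0.0085] turn [0.0, 0.0, 0.0]
```

View pics/w3.png

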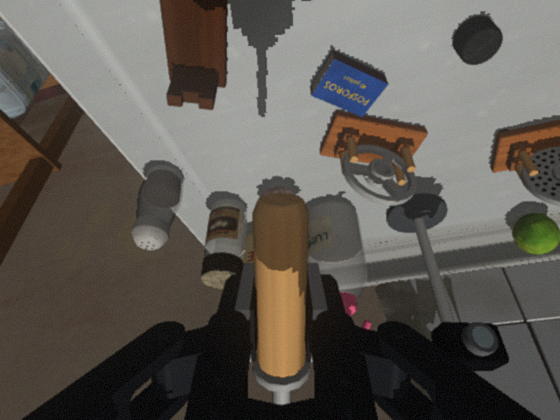

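The wrist view shows the hub hole of the kidney plate near (380,170), the lens at (482,338), and the pin handle in the grip at the centre. For a second view I'll move to the left.

```bash
python3 - <<'E'
from h import *
o=r.get_obs();rows([.50,0.,.205],o['eef_rot'],o)
E
```

```text
shift [-0.0363, 0.531, 0.0166] turn [0.0, 0.0, 0.0]
```

drive_tool([
  [1, [-0.036, 0.53, 0.016], [0, 0, 0]],
  [1, [-0.036, 0.53, 0.016], [0, 0, 0]],
  [1, [-0.036, 0.53, 0.016], [0, 0, 0]],
  [1, [-0.036, 0.53, 0.016], [0, 0, 0]],
  [1, [-0.036, 0.53, 0.016], [0, 0, 0]],
  [1, [-0.036, 0.53, 0.016], [0, 0, 0]],
  [1, [-0.036, 0.53, 0.016], [0, 0, 0]],
  [1, [-0.036, 0.53, 0.016], [0, 0, 0]],
])

```text
t: 7.68
tcp_pos: [0.4999, -0.0018, 0.2056]
eef_rot: [[-0.843, 0.045, 0.536], [0.038, 0.999, -0.024], [-0.537, 0.001, -0.844]]
wrist_force: [0.4, -0.7, -1.3]
finger_gap: 0.0183
finger_force: 59.3
```

```bash
python3 - <<'E'
from h import *
import pickle
o=r.get_obs();im=eyes.capture('wrist');pickle.dump((o,im),open('w4.pkl','wb'))
print(o['t'],o['tcp_pos'])
C=cam('wrist',o);o3,i3=pickle.load(open('w3.pkl','rb'));C3=cam('wrist',o3)
t3,d3=ray(C3,(482,338));L=t3+d3*(.665-t3[0])/d3[0];print(L)
p=proj(C,[.5626,-.181,.048]);l=proj(C,L);print(p,l)
def crop(i,c,w=100,h=75):
    x0=int(np.clip(c[0]-w/2,0,560-w));y0=int(np.clip(c[1]-h/2,0,420-h));print(x0,y0)
    return cv2.resize(i[y0:y0+h,x0:x0+w,::-1],None,fx=4,fy=4,interpolation=2)
cv2.imwrite('pics/z2.png',np.vstack([np.hstack([crop(i3,(380,168)),crop(im,p)]),np.hstack([crop(i3,(475,338)),crop(im,l)])]))
E
```

```text
7.675 [ 0.49994686 -0.00184718  0.20563045]
[ 0.665      -0.08720883  0.16063747]
[ 75.717014   155.40306837] [191.51491134 325.83922881]
330 130
25 117
425 300
141 288
```

View pics/z2.png

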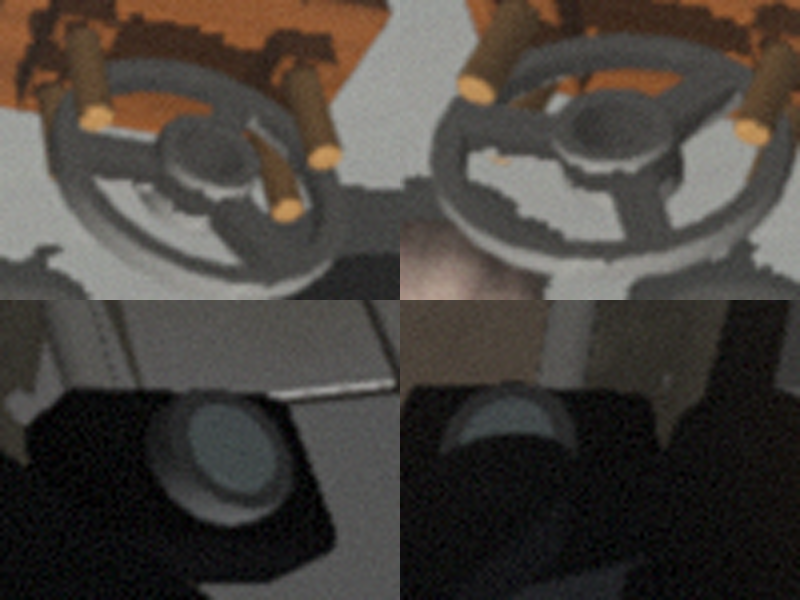

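In the crops the hub front face is centred at w3 (382.5,168.7) and w4 (78.2,149.5). The lens disc is at w3 (483,337), and at w4 about (167.5,322.5) where the gripper partly hides it.

```bash
python3 - <<'E'
from h import *
import pickle
o3,i3=pickle.load(open('w3.pkl','rb'));o4,i4=pickle.load(open('w4.pkl','rb'));A=cam('wrist',o3);B=cam('wrist',o4);T=cam('top');S=cam('scene')
H=tri(ray(A,(382.5,168.7)),ray(B,(78.2,149.5)));print('hubfront',H)
u=np.array([np.cos(-.253),np.sin(-.253),0]);print('origin',H[0]+.008*u)
L=tri(ray(A,(483,337)),ray(B,(167.5,322.5)));print('lens',L,'top',proj(T,L[0]),'scene',proj(S,L[0]))
im=cv2.imread('pics/top0.png');g=im[120:165,225:270].max(2)
for th in(22,28,36):
    m=(g<th).astype(np.uint8);n,l,s,c=cv2.connectedComponentsWithStats(m);k=1+np.argmax(s[1:,4]);ys,xs=np.where(l==k)
    bx=cv2.boxPoints(cv2.minAreaRect((np.c_[xs,ys]+(225,120)).astype(np.float32)));P=np.array([onz(T,p,L[0][2]+.018) for p in bx])
    print(th,s[k],bx.round(1).tolist(),P[:,:2].round(3).tolist())
print('\n'.join(' '.join('%3d'%v for v in row[::1]) for row in g[4:36,4:36]))
E
```

```text
hubfront (array([ 0.55708069, -0.17660778,  0.04660287]), np.float64(0.00024131916206517217))
origin [ 0.56482602 -0.17861026  0.04660287]
lens (array([ 0.63800759, -0.09933703,  0.16826973]), np.float64(0.000996264313972316)) top [241.81975986 157.37025375] scene [211.47805753 197.85280459]
22 [25 29  8  6 27] [[250.0, 151.0], [257.0, 149.0], [258.20001220703125, 153.39999389648438], [251.1999969482422, 155.39999389648438]] [[0.647, -0.116], [0.651, -0.129], [0.642, -0.132], [0.638, -0.119]]
28 [23 23 11 13 52] [[248.0, 150.0], [257.6000061035156, 142.5], [262.70001220703125, 149.0], [253.10000610351562, 156.5]] [[0.648, -0.112], [0.664, -0.13], [0.651, -0.14], [0.636, -0.122]]
36 [  7  13  28  24 279] [[229.5, 148.6999969482422], [234.89999389648438, 129.6999969482422], [261.8999938964844, 137.39999389648438], [256.5, 156.39999389648438]] [[0.65, -0.077], [0.688, -0.086], [0.674, -0.138], [0.636, -0.128]]
157 157 157 156 155 156 157 159 159 159 157 155 139 105  76  69  67  68  75 105 138 145 142 139 136 131 128 126 126 125 126 127
158 158 158 156 157 157 157 158 158 157 158 154 141
[... 3216 characters left out ...]
  39  31  25  23  24  25  27  29  27  31  26  20  29  51  70
179 177 159 123  87  66  52  43  50  71  83  93 100 106 112 109  89  68  57  42  27  19  18  17  17  20  21  16  17  32  55  70
180 179 174 160 140 123 107  85  69  82  93 102 108 115 118 116 106  95  85  68  49  29  15   9  14   9  11  12  18  38  61  72
181 180 180 177 173 167 151 117  84  85  95 104 111 117 119 116 109 101  92  80  66  46  22  11   8   8   9  10  18  43  66  74
181 181 181 181 180 176 159 119  84  81  90  98 108 116 118 114 107  98  91  82  70  51  34  23  17  12  13  16  31  54  69  75
181 181 181 180 180 177 160 120  79  69  75  84  95 103 107 102  96  92  87  78  66  54  46  40  32  25  24  29  44  62  72  75
```

```bash
python3 - <<'E'
from h import *
T=cam('top');z=.187
im=cv2.imread('pics/top0.png').max(2).astype(float)
# left edge: half crossing (90) per row ; rear-right part: top edge of bright->dark per column
L=[];
for y in range(138,146):
    row=im[y,226:236];k=np.where(row<90)[0][0];L.append((226+k-1+(row[k-1]-90)/(row[k-1]-row[k]),y))
F=[]
for x in range(236,251):
    col=im[143:153,x];g=np.diff(col);k=np.where(col<33.5)[0]
    if len(k):k=k[0];F.append((x,143+k-1+(col[k-1]-33.5)/(col[k-1]-col[k]+1e-9)))
for nm,E in(('left',L),('front',F)):
    P=np.array([onz(T,p,z)[:2] for p in E]);v=cv2.fitLine(P.astype(np.float32),cv2.DIST_HUBER,0,.001,.001).ravel()
    print(nm,np.array(E).round(1).tolist(),P.mean(0),np.degrees(np.arctan2(v[1],v[0])))
c=[onz(T,p,z)[:2].round(4) for p in((231.8,144.5),(258,151),(262.5,136.5))];print(c)
E
```

```text
left [[231.6, 138.0], [231.5, 139.0], [231.4, 140.0], [231.3, 141.0], [231.1, 142.0], [230.9, 143.0], [230.8, 144.0], [230.7, 145.0]] [ 0.66397794 -0.07943131] -5.619846
front [[236.0, 146.4], [237.0, 146.5], [238.0, 146.6], [239.0, 146.9], [240.0, 147.3], [241.0, 147.2], [242.0, 147.4], [243.0, 147.8], [244.0, 147.9], [245.0, 148.2], [246.0, 148.4], [247.0, 148.4], [248.0, 148.4], [249.0, 148.7], [250.0, 148.8]] [ 0.65254012 -0.10239749] 81.28306
[array([ 0.6581, -0.0809]), array([ 0.6468, -0.1312]), array([ 0.6755, -0.1389])]
```

```bash
python3 - <<'E'
from h import *
import pickle
for f,cols in(('w3.pkl',list(range(446,460))+list(range(484,496))),('w4.pkl',list(range(144,150))+list(range(186,202)))):
    o,i=pickle.load(open(f,'rb'));C=cam('wrist',o);g=cv2.GaussianBlur(i.max(2),(3,3),0).astype(float);y0=305 if f=='w3.pkl' else 295
    E=[]
    for x in cols:
        c=g[y0:y0+35,x];k=np.argmin(np.diff(c));t=(c[max(k-3,0)]+c[k+4])/2
        j=[q for q in range(max(k-3,0),k+5) if c[q]<t][0];E.append((x,y0+j-1+(c[j-1]-t)/(c[j-1]-c[j])))
    E=np.array(E);print(E.round(1).tolist())
    P=np.array([onz(C,p,.151)[:2] for p in E]);v=cv2.fitLine(P.astype(np.float32),cv2.DIST_HUBER,0,.0005,.001).ravel()
    print(f,P[[0,-1]],np.degrees(np.arctan(v[1]/v[0])))
E
```

```text
[[446.0, 321.5], [447.0, 321.4], [448.0, 321.5], [449.0, 321.6], [450.0, 321.7], [451.0, 321.9], [452.0, 322.0], [453.0, 322.0], [454.0, 321.9], [455.0, 321.9], [456.0, 322.0], [457.0, 322.2], [458.0, 322.1], [459.0, 321.7], [484.0, 322.5], [485.0, 322.5], [486.0, 322.5], [487.0, 322.5], [488.0, 322.5], [489.0, 322.6], [490.0, 322.9], [491.0, 323.4], [492.0, 324.1], [493.0, 324.5], [494.0, 324.8], [495.0, 325.1]]
w3.pkl [[ 0.64824199 -0.12219049]
 [ 0.65916932 -0.07441459]] 81.483536
[[144.0, 309.4], [145.0, 308.9], [146.0, 308.8], [147.0, 308.8], [148.0, 308.8], [149.0, 308.9], [186.0, 309.9], [187.0, 310.0], [188.0, 309.8], [189.0, 309.7], [190.0, 309.7], [191.0, 309.6], [192.0, 309.6], [193.0, 309.8], [194.0, 310.0], [195.0, 310.4], [196.0, 310.7], [197.0, 310.8], [198.0, 311.0], [199.0, 310.8], [200.0, 310.8], [201.0, 311.2]]
w4.pkl [[ 0.6501348  -0.12684973]
 [ 0.6561766  -0.07818248]] 83.03034
```

```bash
python3 - <<'E'
from h import *
rows([.412,-.139,.16],toolR(-.253));T=cam('top');print(onz(T,(252,250),.01),onz(T,(295,237),.014))
E
```

```text
shift [0.1868, -0.2821, -0.0108] turn [0.0189, 0.1797, 0.0644]
[ 0.4644186  -0.11696414  0.01      ] [ 0.49549853 -0.21246836  0.014     ]
```

drive_tool([
  [1, [0.187, -0.282, -0.011], [0.019, 0.18, 0.064]],
  [1, [0.187, -0.282, -0.011], [0.019, 0.18, 0.064]],
  [1, [0.187, -0.282, -0.011], [0.019, 0.18, 0.064]],
  [1, [0.187, -0.282, -0.011], [0.019, 0.18, 0.064]],
  [1, [0.187, -0.282, -0.011], [0.019, 0.18, 0.064]],
  [1, [0.187, -0.282, -0.011], [0.019, 0.18, 0.064]],
  [1, [0.187, -0.282, -0.011], [0.019, 0.18, 0.064]],
])

```text
t: 8.6
tcp_pos: [0.4121, -0.1371, 0.1602]
eef_rot: [[-0.969, 0.246, 0.0], [0.246, 0.969, -0.001], [-0.0, -0.001, -1.0]]
wrist_force: [-0.4, -0.4, -0.9]
finger_gap: 0.0183
finger_force: 59.3
```

```bash
python3 - <<'E'
from h import *
o=r.get_obs();print(o['t'],o['tcp_pos'],o['eef_rot'].round(3));rows([.412,-.139,.0265],toolR(-.253))
E
```

```text
8.6 [ 0.4120805  -0.13713124  0.16024624] [[-0.969  0.246  0.   ]
 [ 0.246  0.969 -0.001]
 [-0.    -0.001 -1.   ]]
shift [-0.0007, -0.0035, 0.2675] turn [-0.0002, 0.0001, 0.0015]
```

drive_tool([
  [1, [-0.001, -0.0035, 0.08], [0, 0, 0.0015]],
  [1, [-0.001, -0.0035, 0.16], [0, 0, 0.0015]],
  [1, [-0.001, -0.0035, 0.23], [0, 0, 0.0015]],
  [1, [-0.001, -0.0035, 0.267], [0, 0, 0.0015]],
  [1, [-0.001, -0.0035, 0.267], [0, 0, 0.0015]],
])

```text
t: 9.22
tcp_pos: [0.411, -0.1386, 0.0256]
eef_rot: [[-0.968, 0.251, -0.003], [0.251, 0.968, 0.001], [0.003, 0.0, -1.0]]
wrist_force: [-0.2, -0.1, -1.1]
finger_gap: 0.018
finger_force: 59.3
```

```bash
python3 - <<'E'
from h import *
import pickle
o=r.get_obs();im=eyes.capture('wrist');sc=eyes.capture('scene');pickle.dump((o,im,sc),open('w5.pkl','wb'))
print(o['t'],o['tcp_pos']);W=cam('wrist',o);S=cam('scene');R=o['eef_rot']
tip=o['tcp_pos']+R@[-.119,0,-.021];hf=np.array([.557,-.1766,.0475]);print('pred tip',tip,proj(W,tip),proj(S,tip),'hub',proj(W,hf),proj(S,hf))
a=cv2.resize(im[200:420,180:380,::-1],None,fx=2.5,fy=2.5,interpolation=2)
x,y=proj(S,tip).astype(int);b=cv2.resize(sc[y-55:y+55,x-30:x+30,::-1],None,fx=5,fy=5,interpolation=2)
print(x-30,y-55);cv2.imwrite('pics/z3.png',np.hstack([a[:550],b[:550]]))
E
```

```text
9.225 [ 0.41104094 -0.13863983  0.02558415]
pred tip [ 0.52630317 -0.1685105   0.04618418] [279.57275238 519.41316761] [281.82030667 247.87356882] hub [279.38624272 563.50820528] [270.62193868 241.29152292]
251 192
```

View pics/z3.png

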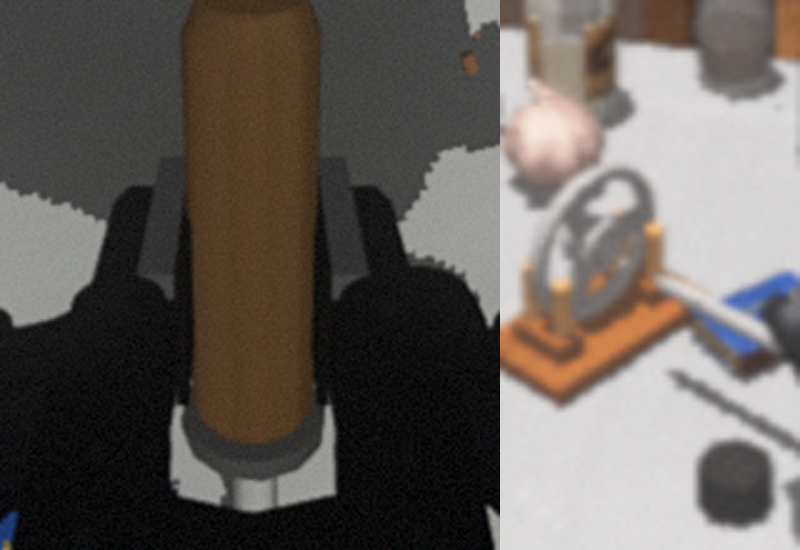

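The scene crop shows the tip at (283,247.6), against a predicted (281.8,247.9). The pin's line extends into the hub at about (270.6,241), so the pin is aligned and I'll insert it.

drive_tool([
  [1, [-0.02, 0, -0.002], [0, 0, 0]],
  [1, [-0.045, 0, -0.0025], [0, 0, 0]],
  [1, [-0.065, 0, -0.0025], [0, 0, 0]],
  [1, [-0.08, 0, -0.0025], [0, 0, 0]],
  [1, [-0.095, 0, -0.0025], [0, 0, 0]],
  [1, [-0.11, 0, -0.0025], [0, 0, 0]],
  [1, [-0.11, 0, -0.0025], [0, 0, 0]],
])

```text
t: 10.2
tcp_pos: [0.4658, -0.1538, 0.0279]
eef_rot: [[-0.968, 0.251, -0.001], [0.251, 0.968, -0.001], [0.0, -0.001, -1.0]]
wrist_force: [-0.2, 0.3, -1.4]
finger_gap: 0.0182
finger_force: 59.3
```

drive_tool([
  [1, [-0.02, 0, 0.001], [0, 0, 0]],
  [1, [-0.04, 0, 0.001], [0, 0, 0]],
  [1, [-0.06, 0, 0.001], [0, 0, 0]],
  [1, [-0.08, 0, 0.001], [0, 0, 0]],
  [1, [-0.08, 0, 0.001], [0, 0, 0]],
])

```text
t: 10.82
tcp_pos: [0.5049, -0.164, 0.0274]
eef_rot: [[-0.968, 0.251, -0.0], [0.251, 0.968, -0.001], [0.0, -0.001, -1.0]]
wrist_force: [-1.1, -0.7, -2.0]
finger_gap: 0.018
finger_force: 59.3
```

```bash
python3 - <<'E'
from h import *
o=r.get_obs();print(o['t'],o['tcp_pos'],o['wrist_force']);S=cam('scene')
sc=eyes.capture('scene');cv2.imwrite('pics/s6.png',cv2.resize(sc[195:285,230:330,::-1],None,fx=6,fy=6,interpolation=2))
E
```

```text
10.825 [ 0.50488662 -0.16399788  0.02744345] [-1.09119854 -0.65878898 -1.99843074]
```

View pics/s6.png

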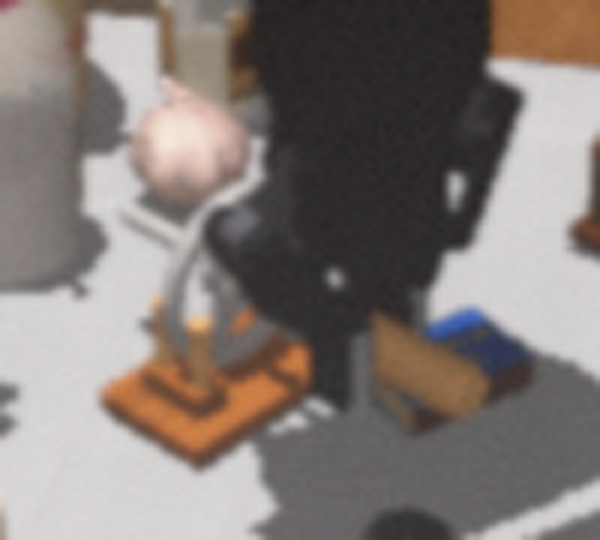

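The scene view shows the pin's tip emerging behind the kidney plate, at crop px (120,210), with the plate still in its rack. Now I'll lift straight up.

drive_tool([
  [1, [0, 0, -0.01], [0, 0, 0]],
  [1, [0, 0, -0.02], [0, 0, 0]],
  [1, [0, 0, -0.04], [0, 0, 0]],
  [1, [0, 0, -0.065], [0, 0, 0]],
  [1, [0, 0, -0.09], [0, 0, 0]],
  [1, [0, 0, -0.12], [0, 0, 0]],
  [1, [0, 0, -0.15], [0, 0, 0]],
  [1, [0, 0, -0.18], [0, 0, 0]],
  [1, [0, 0, -0.21], [0, 0, 0]],
  [1, [0, 0, -0.235], [0, 0, 0]],
  [1, [0, 0, -0.248], [0, 0, 0]],
  [1, [0, 0, -0.248], [0, 0, 0]],
])

```text
t: 12.38
tcp_pos: [0.5043, -0.1637, 0.1517]
eef_rot: [[-0.968, 0.252, -0.0], [0.252, 0.968, -0.001], [-0.0, -0.001, -1.0]]
wrist_force: [-0.3, 0.9, -2.5]
finger_gap: 0.0185
finger_force: 59.2
```

```bash
python3 - <<'E'
from h import *
import pickle
o=r.get_obs();print(o['t'],o['tcp_pos'],o['wrist_force'])
a=-.137;u=np.array([np.cos(a),np.sin(a),0]);lens=np.array([.638,-.0997,.169]);pl=lens-.12*u
# where is the plate along the pin (tool frame)? grip->plate ~ .062
g=pl-.062*u;print('plate goal',pl,'tcp goal',g[:2])
rows([g[0],g[1],.1515],toolR(a))
# look: where is the plate rim in top & scene views vs prediction
R=o['eef_rot'];ph=o['tcp_pos']+R@[-.062,0,-.021]-[0,0,.0035]
T=cam('top');S=cam('scene');top=eyes.capture('top');sc=eyes.capture('scene');w=eyes.capture('wrist')
pickle.dump((o,top,sc,w),open('l1.pkl','wb'))
for z in(0,.035):print(proj(T,ph+[0,0,z]),proj(S,ph+[0,0,z]))
d=np.abs(top.astype(int)-cv2.imread('pics/top0.png')[...,::-1]).max(2)
# rack A: is the plate gone? 
x,y=282,207;print((d[y-12:y+12,x-22:x+22]>40).mean())
E
```

```text
12.375 [ 0.50429499 -0.16371374  0.15169287] [-0.26156375  0.9454689  -2.45904289]
plate goal [ 0.51912438 -0.08331138  0.169     ] tcp goal [ 0.45770531 -0.07484392]
shift [0.1349, 0.1486, 0.0003] turn [-0.0003, -0.0, -0.0373]
[282.10492978 195.82870791] [266.82618318 188.1669409 ]
[282.43474161 192.96812119] [266.389412   171.88196658]
0.9024621212121212
```

drive_tool([
  [1, [0.01, 0.011, 0], [0, 0, -0.003]],
  [1, [0.025, 0.0275, 0], [0, 0, -0.007]],
  [1, [0.045, 0.05, 0], [0, 0, -0.0125]],
  [1, [0.065, 0.072, 0], [0, 0, -0.018]],
  [1, [0.085, 0.094, 0], [0, 0, -0.0235]],
  [1, [0.105, 0.116, 0], [0, 0, -0.029]],
  [1, [0.12, 0.1325, 0], [0, 0, -0.033]],
  [1, [0.13, 0.143, 0], [0, 0, -0.036]],
  [1, [0.135, 0.149, 0], [0, 0, -0.0375]],
  [1, [0.135, 0.149, 0], [0, 0, -0.0375]],
  [1, [0.135, 0.149, 0], [0, 0, -0.0375]],
  [1, [0.135, 0.149, 0], [0, 0, -0.0375]],
])

```text
t: 14.02
tcp_pos: [0.4577, -0.0748, 0.1513]
eef_rot: [[-0.991, 0.136, -0.001], [0.136, 0.991, -0.0], [0.001, -0.001, -1.0]]
wrist_force: [0.9, 0.6, -1.0]
finger_gap: 0.0184
finger_force: 59.2
```

```bash
python3 - <<'E'
from h import *
import pickle
o=r.get_obs();print(o['t'],o['tcp_pos'],o['eef_rot'].round(3).tolist(),o['wrist_force'])
T=cam('top');S=cam('scene');top=eyes.capture('top');sc=eyes.capture('scene');w=eyes.capture('wrist')
pickle.dump((o,top,sc,w),open('l2.pkl','wb'))
a=np.arctan2(-o['eef_rot'][1,0],-o['eef_rot'][0,0]);u=np.array([np.cos(a),np.sin(a),0]);v=np.array([-u[1],u[0],0])
pc=o['tcp_pos']+o['eef_rot']@[-.062,0,-.021]-[0,0,.0035]
th=np.linspace(0,2*np.pi,16,endpoint=False)
old,ot=cv2.imread('pics/scene0.png')[...,::-1].astype(int),cv2.imread('pics/top0.png')[...,::-1].astype(int)
print('yaw',a,'plate',pc)
for r0 in(12,35):print(r0,'scene',[proj(S,pc+.001*r0*(np.cos(t)*v+np.sin(t)*np.array([0,0,1]))).round().astype(int).tolist() for t in th[::4]])
# print changed-pixel map (scene) around the plate: gray now
x,y=proj(S,pc).astype(int);g=cv2.cvtColor(sc,cv2.COLOR_RGB2GRAY)
print(x,y);d=np.abs(sc.astype(int)-old).max(2)
for j in range(y-32,y+34,2):print(j,''.join('%4d'%(g[j,i] if d[j,i]>18 else 0) for i in range(x-24,x+40,2)))
E
```

```text
14.025 [ 0.45765479 -0.07478422  0.15128526] [[-0.991, 0.136, -0.001], [0.136, 0.991, -0.0], [0.001, -0.001, -1.0]] [ 0.8695687   0.56161635 -0.99613385]
yaw -0.13684142897991539 plate [ 0.51909184 -0.08323159  0.1687407 ]
12 scene [[258, 220], [262, 211], [266, 214], [262, 223]]
35 scene [[249, 226], [261, 200], [274, 209], [262, 234]]
261 217
185    0   0  96   0   0   0   0   0   0   0   0   0   0   0   0   0   0   0   0  37  38  39  39  37  35  34  33  36  35  35  34  35
187    0   0   0   0   0   0   0   0   0   0   0   0   0   0   0   0   0   0  35  42  56  47  41  39  34  33  36  36  36  37  34  39
189    0   0   0   0   0   0   0   0   0   0   0   0   0   0   0   0   0   0  42  48  58  46  41  36  37  35  36  35  35  39  40  36
191    0   0   0   0   0   0   0   0   0   0   0 152   0   0   0   0   0   0  65  55  54  42  42  37  39  37  35  35  38  36  35  40
193    0   0   0   0   0   0   0   0   0   0   0   0   0   0   0   0   0   0  79  58  60  44  38  39  37  37  36  39  39  35  38  38
195    0   0   0   0   0   0   0   0   0   0   0   0   0   0   0   0   0  87  61  54  57
[... 2935 characters left out ...]
 64  54  48  59  99 106   0 207 208
241    0   0   0   0   0 208 209 209   0 208 210 209 210 206 208 210 207 207 193 121 145 175   0   0 124  85  77 104 123   0   0   0
243    0   0   0   0   0 209 210   0 208 205 208 209 208 208 209 207 208 201 177 117 111 137   0   0   0   0 155 154   0   0   0   0
245  207 208 207 196 210 209   0 209   0 196 189 202 208 206 208 206 196 145 123 128 127 130 114   0   0   0 208   0 209 210   0 208
247  208   0   0 211 212   0 210 209 206 163 120 184 205 202 199 170 149 121  80  95 120 129   0   0   0   0   0 210 207   0 210 208
249    0 208 210 210   0 208 208 209 208   0 114 183 188 179 152 139 135 128 111  86  83   0   0   0   0   0 160   0   0   0 202   0
```

```bash
python3 - <<'E'
from h import *
import pickle
o,top,sc,w=pickle.load(open('l2.pkl','rb'));S=cam('scene');T=cam('top')
u=-o['eef_rot'][:,0];v=np.array([-u[1],u[0],0]);th=np.linspace(0,6.283,90)
g=cv2.cvtColor(sc,cv2.COLOR_RGB2GRAY).astype(float)
def sil(pc,C=S):return np.array([proj(C,pc+a*u+.035*(np.cos(t)*v+np.sin(t)*np.array([0,0,1]))) for a in(-.0035,.0035) for t in th])
# observed edges on the bright table: left edge per row, bottom edge per column (half level 155)
obsL=[(next(i+(g[j,i-1]-155)/(g[j,i-1]-g[j,i])-1 for i in range(244,262) if g[j,i]<155)+0,j) for j in range(224,233)]
obsB=[(i,next(j+1-(g[j+1,i]-155)/(g[j+1,i]-g[j,i]) for j in range(243,225,-1) if g[j,i]<155)) for i in range(253,266)]
Q=np.array(obsL+obsB)
from scipy.optimize import least_squares
pc0=o['tcp_pos']+o['eef_rot']@[-.062,0,-.021]-[0,0,.0035]
def f(x):
    h=cv2.convexHull(sil(pc0+x[0]*u+x[1]*np.array([0,0,1])).astype(np.float32))
    return [cv2.pointPolygonTest(h,(float(a),float(b)),True) for a,b in Q]
print(Q.round(1).tolist());print(np.round(f([0,0]),1))
s=least_squares(f,[0,0],diff_step=1e-3,x_scale=.01,method='trf');print(s.x,np.round(s.fun,1))
for x in([0.01,0],[0,-.004],[.01,-.004],[-.005,0]):print(x,np.abs(f(x)).mean(),np.mean(f(x)[:9]),np.mean(f(x)[9:]))
E
```

```text
[[248.8, 224.0], [248.7, 225.0], [248.7, 226.0], [248.7, 227.0], [249.0, 228.0], [249.1, 229.0], [249.4, 230.0], [245.5, 231.0], [271.0, 232.0], [253.0, 235.1], [254.0, 235.6], [255.0, 236.0], [256.0, 236.4], [257.0, 236.6], [258.0, 236.8], [259.0, 236.8], [260.0, 236.7], [261.0, 236.4], [262.0, 236.0], [263.0, 235.5], [264.0, 235.0], [265.0, 234.3]]
[ 1.5  1.4  1.3  1.2  1.2  1.2  1.2 -2.8 -3.2  0.3  0.2  0.2  0.2  0.3
  0.1 -0.  -0.1 -0.1 -0.1 -0.2 -0.3 -0.4]
[-0.00212089  0.0005884 ] [ 0.5  0.4  0.4  0.3  0.3  0.3  0.3 -3.7 -2.4 -0.  -0.  -0.1  0.   0.2
  0.2  0.2  0.3  0.3  0.4  0.4  0.3  0.3]
[0.01, 0] 3.606329031473878 3.0407148031653444 -2.7991484468806545
[0, -0.004] 1.655580082802038 0.5655445650067574 1.7198890025187887
[0.01, -0.004] 3.1686522326390016 3.717227086151224 -1.142099259463822
[-0.005, 0] 1.071869919598875 -1.2997970408967616 0.9059837463766953
```

The plate's outline agrees with the goal pose to about 2 mm, so I'm handing in.

```bash
python3 -c "
from h import *
o=r.get_obs();print(o['t'],abs(np.array(o['qd'])).max());print(ticket.hand_in())"
```

```text
14.175 0.00160503724918278
the job is handed in; nothing more can be done
None
```

The job is handed in: the kidney plate hangs on the level pin, about 12 cm in front of the lens and squarely facing it. Its outline matches the goal pose within about 2 mm, and it took 14.2 s of the 64 s allowed.

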